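Move the block carriers on by one bay in a sorting tray

TASK

Move every carrier in the sorting tray on by one bay, so that the pink block comes to the bay marked by the red pin: slide them one at a time, each into the bay that is empty at that moment - first the carrier that stands by the red pin, then the pink one, then the last one into the bay the pink one left. Press each for a moment firmly but gently (about 8 newtons, never 16) against the rubber stop ahead of it, whose place must be felt, and leave it resting there. Never lift a carrier off the tray, bear down hard on it or shove one carrier with another, and leave everything else on the desk alone.

Things in the scene. Friction and masses are not known exactly. Their poses are not given: they have to be found in the camera images.
- tray: fixed aluminium plate of the sorting tray, 200 x 200 x 6 mm, origin at the centre of its underside; place and yaw vary. 2 x 2 open bays, centres at (+-34.5, +-34.5) mm in its frame. Start: bay (-x, -y) empty, pink carrier in (+x, +y), white and blue in the other two either way round; carriers lie on the plate, square to it, about 3 mm apart; slick plate (friction about 0.15)
- pin_red: fixed red marker pin, 12 mm wide, 23 mm high, origin at its foot; stands at the tray's corner (+88, -88) or (-88, +88) mm in the tray's frame and marks the bay at that corner
- pin_grey: fixed grey pin of the same shape on the other of these two corners; marks nothing
- pink_grip (a point): grip point on the carrier of the pink-cassette paraffin block (cream block with a brown-red square on it, pink edge showing): on the axis of its upright pink handle (16 x 16 mm post, top 68 mm, this point 56 mm over the desk). The carrier's centre lies 18 mm along this point's +y (axes as the tray's at the start). All else on it stays below 33 mm over the desk, so fingertips above that clear all but the handles
- carrier_pink: the same loose carrier (pink): white body 66 x 66 x 24 mm, 0.2 to 0.45 kg in all; origin at the centre of its underside
- white_grip (a point): grip point on the carrier of the white-cassette paraffin block (cream block, white edge): on the axis of its upright white handle (16 x 16 mm post, top 68 mm, this point 56 mm over the desk). The carrier's centre lies 18 mm along this point's +y (axes as the tray's at the start). All else on it stays below 33 mm over the desk, so fingertips above that clear all but the handles
- carrier_white: the same loose carrier (white): white body 66 x 66 x 24 mm, 0.2 to 0.45 kg in all; origin at the centre of its underside
- blue_grip (a point): grip point on the carrier of a flat light-blue tissue cassette: on the axis of its upright blue handle (16 x 16 mm post, top 68 mm, this point 56 mm over the desk). The carrier's centre lies 18 mm along this point's +y (axes as the tray's at the start). All else on it stays below 33 mm over the desk, so fingertips above that clear all but the handles
- carrier_blue: the same loose carrier (blue): white body 66 x 66 x 24 mm, 0.2 to 0.45 kg in all; origin at the centre of its underside
- pad_xn (a joint): travel (m) of the sprung black rubber stop pad along the tray's -x side, 116 mm long, top 28 mm over the desk: 0 at rest, negative when pressed outward, 5 N per mm, at most 4.5 mm, damped. Its face at rest is somewhere 69 to 76 mm from the tray's centre (adjustable, not measured); the carrier's edge meets it 1.5 to 8.5 mm beyond its bay centre
- pad_yn (a joint): travel (m) of the sprung black rubber stop pad along the tray's -y side, 116 mm long, top 28 mm over the desk: 0 at rest, negative when pressed outward, 5 N per mm, at most 4.5 mm, damped. Its face at rest is somewhere 69 to 76 mm from the tray's centre (adjustable, not measured); the carrier's edge meets it 1.5 to 8.5 mm beyond its bay centre
- pad_xp (a joint): travel (m) of the sprung black rubber stop pad along the tray's +x side, 116 mm long, top 28 mm over the desk: 0 at rest, negative when pressed outward, 5 N per mm, at most 4.5 mm, damped. Its face at rest is somewhere 69 to 76 mm from the tray's centre (adjustable, not measured); the carrier's edge meets it 1.5 to 8.5 mm beyond its bay centre
- pad_yp (a joint): travel (m) of the sprung black rubber stop pad along the tray's +y side, 116 mm long, top 28 mm over the desk: 0 at rest, negative when pressed outward, 5 N per mm, at most 4.5 mm, damped. Its face at rest is somewhere 69 to 76 mm from the tray's centre (adjustable, not measured); the carrier's edge meets it 1.5 to 8.5 mm beyond its bay centre
- tape_roll: roll of yellow tape, 53 x 53 x 18 mm; bystander, leave alone; origin at its underside's centre
- beaker: clear beaker, 72 mm wide, 75 mm high; bystander, leave alone; origin at its underside's centre
- cassette_stack: stack of white cassettes with bands, 33 x 45 x 34 mm; bystander, leave alone; origin at its underside's centre
- petri: clear petri dish, 68 mm wide, 12 mm high; bystander, leave alone; origin at its underside's centre

How it is judged (in metres and radians):
On the way, in this order (a step that is already met when the one before it is completed fails the run):
1. the carrier from the red-pin bay is in the bay that was empty, pressed on the stop ahead of it with over 4 N (((x of pin_red in the frame of tray above 0 m and ((x of carrier_white in the frame of tray between -0.05 and -0.022 m and y of carrier_white in the frame of tray between -0.05 and -0.022 m and contact force between carrier_white and pad_xn above 4 N) or (x of carrier_blue in the frame of tray between -0.05 and -0.022 m and y of carrier_blue in the frame of tray between -0.05 and -0.022 m and contact force between carrier_blue and pad_xn above 4 N))) or (x of pin_red in the frame of tray below 0 m and ((x of carrier_white in the frame of tray between -0.05 and -0.022 m and y of carrier_white in the frame of tray between -0.05 and -0.022 m and contact force between carrier_white and pad_yn above 4 N) or (x of carrier_blue in the frame of tray between -0.05 and -0.022 m and y of carrier_blue in the frame of tray between -0.05 and -0.022 m and contact force between carrier_blue and pad_yn above 4 N))))), for 0.2 s.
2. the pink carrier is in the red-pin bay, pressed on the stop ahead of it with over 4 N (((x of pin_red in the frame of tray above 0 m and (x of carrier_pink in the frame of tray between 0.022 and 0.05 m and y of carrier_pink in the frame of tray between -0.05 and -0.022 m and contact force between carrier_pink and pad_yn above 4 N)) or (x of pin_red in the frame of tray below 0 m and (x of carrier_pink in the frame of tray between -0.05 and -0.022 m and y of carrier_pink in the frame of tray between 0.022 and 0.05 m and contact force between carrier_pink and pad_xn above 4 N)))), for 0.2 s.
3. the last carrier is in the bay that the pink one left, pressed on the stop ahead of it with over 4 N (((x of pin_red in the frame of tray above 0 m and ((x of carrier_white in the frame of tray between 0.022 and 0.05 m and y of carrier_white in the frame of tray between 0.022 and 0.05 m and contact force between carrier_white and pad_xp above 4 N) or (x of carrier_blue in the frame of tray between 0.022 and 0.05 m and y of carrier_blue in the frame of tray between 0.022 and 0.05 m and contact force between carrier_blue and pad_xp above 4 N))) or (x of pin_red in the frame of tray below 0 m and ((x of carrier_white in the frame of tray between 0.022 and 0.05 m and y of carrier_white in the frame of tray between 0.022 and 0.05 m and contact force between carrier_white and pad_yp above 4 N) or (x of carrier_blue in the frame of tray between 0.022 and 0.05 m and y of carrier_blue in the frame of tray between 0.022 and 0.05 m and contact force between carrier_blue and pad_yp above 4 N))))), for 0.2 s.
At the end, for the whole second after the job is handed in: Pink carrier in the red-pin bay, the one that stood there in the bay empty at the start, the third in the bay pink left; each flat on the tray, square within 0.06 rad, at rest, under 3 mm from the rubber stop it was pressed against (((x of pin_red in the frame of tray above 0 m and x of carrier_pink in the frame of tray between 0.022 and 0.05 m and y of carrier_pink in the frame of tray between -0.05 and -0.022 m and y of pad_yn in the frame of carrier_pink above -0.0362 m and x of carrier_white in the frame of tray between -0.05 and -0.022 m and y of carrier_white in the frame of tray between -0.05 and -0.022 m and x of pad_xn in the frame of carrier_white above -0.0362 m and x of carrier_blue in the frame of tray between 0.022 and 0.05 m and y of carrier_blue in the frame of tray between 0.022 and 0.05 m and x of pad_xp in the frame of carrier_blue below 0.0362 m) or (x of pin_red in the frame of tray above 0 m and x of carrier_pink in the frame of tray between 0.022 and 0.05 m and y of carrier_pink in the frame of tray between -0.05 and -0.022 m and y of pad_yn in the frame of carrier_pink above -0.0362 m and x of carrier_blue in the frame of tray between -0.05 and -0.022 m and y of carrier_blue in the frame of tray between -0.05 and -0.022 m and x of pad_xn in the frame of carrier_blue above -0.0362 m and x of carrier_white in the frame of tray between 0.022 and 0.05 m and y of carrier_white in the frame of tray between 0.022 and 0.05 m and x of pad_xp in the frame of carrier_white below 0.0362 m) or (x of pin_red in the frame of tray below 0 m and x of carrier_pink in the frame of tray between -0.05 and -0.022 m and y of carrier_pink in the frame of tray between 0.022 and 0.05 m and x of pad_xn in the frame of carrier_pink above -0.0362 m and x of carrier_white in the frame of tray between -0.05 and -0.022 m and y of carrier_white in the frame of tray between -0.05 and -0.022 m and y of pad_yn in the frame of carrier_white above -0.0362 m and x of carrier_blue in the frame of tray between 0.022 and 0.05 m and y of carrier_blue in the frame of tray between 0.022 and 0.05 m and y of pad_yp in the frame of carrier_blue below 0.0362 m) or (x of pin_red in the frame of tray below 0 m and x of carrier_pink in the frame of tray between -0.05 and -0.022 m and y of carrier_pink in the frame of tray between 0.022 and 0.05 m and x of pad_xn in the frame of carrier_pink above -0.0362 m and x of carrier_blue in the frame of tray between -0.05 and -0.022 m and y of carrier_blue in the frame of tray between -0.05 and -0.022 m and y of pad_yn in the frame of carrier_blue above -0.0362 m and x of carrier_white in the frame of tray between 0.022 and 0.05 m and y of carrier_white in the frame of tray between 0.022 and 0.05 m and y of pad_yp in the frame of carrier_white below 0.0362 m)) and linear speed of each of carrier_pink, carrier_white, carrier_blue below 0.01 m/s and z of each of carrier_pink, carrier_white, carrier_blue in the frame of tray below 0.008 m and angle between the x axis of each of carrier_pink, carrier_white, carrier_blue and the x axis of tray, either way round below 0.06 rad); the robot touches nothing.
It fails at once if a carrier is pressed on a rubber stop with over 16 N (contact force between any of carrier_pink, carrier_white, carrier_blue and pad_xn above 16 N or contact force between any of carrier_pink, carrier_white, carrier_blue and pad_yn above 16 N or contact force between any of carrier_pink, carrier_white, carrier_blue and pad_xp above 16 N or contact force between any of carrier_pink, carrier_white, carrier_blue and pad_yp above 16 N).
It fails at once if a carrier is pressed on the tray plate with over 30 N (contact force between any of carrier_pink, carrier_white, carrier_blue and tray above 30 N).
It fails at once if a carrier is pushed against another with over 6 N (contact force between carrier_pink and carrier_white above 6 N or contact force between any of carrier_pink, carrier_white and carrier_blue above 6 N).
It fails at once if a carrier is lifted more than 6 mm off the tray (z of any of carrier_pink, carrier_white, carrier_blue in the frame of tray above 0.012 m).
It fails at once if a bystander is moved by more than 15 mm (distance of any of tape_roll, beaker, cassette_stack, petri from where it was at the start of the episode above 0.015 m).
It also fails if it takes over 70 s, if anything falls off the work surface, if the arm or the gripper's body presses on something with over 40 N, if the wrist force passes 120 N, or if a joint passes its speed limit or range.

ROBOT

A 6-joint arm with a two-finger parallel gripper is mounted at the origin on a cart in front of the work surface, level with it; the furniture and walls round the work are solid. World frame = base frame: x ahead of the robot, y to its left, z up, the work surface at z = 0. Lengths are in m, angles in degrees, forces in N, time in s.
With the tool pointing down it reaches from about 0.4 to 0.825 m from the base axis. Payload 7 kg.
Tool frame: the origin (TCP) lies on the centre line of the jaws, within the pads' length; the fingertips stand 11 mm ahead of it and the grasp point (between the pads) lies 8 mm behind it; z points along the fingers, y is the line along which they close (so a half turn about z gives the same grasp; the last joint's range is limited). The gripper opens to 88 mm and grips with 3 to 60 N. Pads are 19 mm wide; open, the fingers measure 130 mm over their backs; the gripper's body (78 mm by 193 mm) begins 47 mm behind the grasp point.
Start: joints at [-56.66, 20.546, 0.682, 0, -70.136, -16.507], TCP at [0.195, -0.646, 0.238] pointing down, gripper open.
Joint ranges: [-176.03, 176.03], [-82.01, 121.73], [-58.28, 71.71], [-173.87, 95.51], [-174.79, -0.11], [-173.66, 173.66]. Speed limits (degrees/s): [136.94, 136.94, 172.46, 180, 180, 180].

INTERFACE

Orientations are given as [roll, pitch, yaw] about the fixed x, y, z axes, in that order (R = Rz(yaw) Ry(pitch) Rx(roll)).
In Python, from plant import r, capture, camera_model, job gives the robot as it stands.
- The arm moves only by the tool drive_tool, never from a script. Its argument "increments" is a list that holds one entry, the list of rows, each a list of 5 numbers: the gripper's target within -1 to 1 (fully open at 1, half-way at 0, shut at -1), then the shift along the tool's x, y, z scaled (see below), then the turn about the tool's z scaled (see below). In form: [[[gripper, tx, ty, tz, roll], ...]]. A call has 1 to 5 rows; each row is the pose to reach, as a shift and turn from the pose commanded when the call began, along the tool's axes at that moment, turning the shorter way round; what a row does not reach only later rows make up. The controller multiplies each number of a shift by 120 mm and each number of a turn by 360 degrees. A row lasts 1/8 s, in which the tool goes at most 62.5 mm and 10.7 degrees, less where a joint would pass 70% of its speed; a pose out of reach is approached as far as the arm can. A call with a number of a shift or a turn outside -1 to 1 is refused whole. A call with a gripper value outside its range is refused whole. The fingers move at their own pace and stop on an object; "squeeze" is the grip in N (left out, the last holds). Time passes only in rows, so rows that repeat a pose let the fingers close. It gives the time, the measured TCP pose, the force, the opening and the grip force at its end, in the units of the state.
- r.get_state(): the state, without advancing time (a new reading comes with each control period).
- capture(name): name is "side" or "top" or "wrist"; returns the picture (400x640x3 uint8, red, green, blue); there is no depth.
- camera_model(name): a dict with "camera_matrix" (3x3 intrinsics, pixels), "rvec" (rotation vector, rad) and "tvec" (3), from world to camera coordinates, as OpenCV has them. Camera axes: x right, y down, z forward; pixel columns grow to the right and rows downward; lengths in m; the calibration is good to about 2 mm. A picture is of the moment at which its call begins: read the wrist's pose just before it. camera_model takes no time and is no camera call; for the wrist camera it gives the pose at the moment of the call.
- job.close_job(): hands the job in; it is judged then, once.
The state is a dict: "time_s": time; "joints": joint angles; "qd": joint speeds; "joint_torque": joint torques, N m; "tcp_pos": TCP position; "eef_rot": TCP orientation; "contact_force": force on the tool from outside, world axes, zero at the start; "moment": the same for the moment, N m; "gripper_width": finger opening in m; "gripper_force": force on a finger pad.
Only numpy, scipy, OpenCV 4.12 (cv2) and the standard library are available. Lean on these libraries where they do the work, as an engineer would, in place of code of your own. Each camera call takes 0.05 s, during which the arm holds its last target. There are 200 camera calls.

## Working session

There is one attempt and no reset: what is moved stays moved. The work goes in short steps, Python scripts to look and compute and a tool call to move; the robot and the scene stay as the last step left them, time stands still between calls to the robot, and variables do not carry over. Pictures are saved under pics/ and viewed, at most 10 in all, crops included, and the job is handed in when it is done.

Besides the shell and the picture viewer there is one more tool, called after ">>>" as name(argument=value, ...) on one line, values as JSON. drive_tool: Moves the arm, as the interface text tells. Its arguments: {"type":"object","properties":{"increments":{"type":"array"},"squeeze":{"type":"number"}},"required":["increments"]}

```bash
mkdir -p pics; ls
python3 - <<'E'
from plant import r,capture,camera_model,job
import cv2,numpy as np
s=r.get_state();print(s)
for n in("top","side"):
    c=camera_model(n);im=capture(n);cv2.imwrite(f"pics/{n}0.png",im[:,:,::-1]);print(n,c)
E
```

```text
pics
{'time_s': 0.0, 'joints': array([-5.66591906e+01,  2.05892082e+01,  6.34224021e-01, -2.22022489e-02,
       -7.01365679e+01, -1.65082090e+01]), 'qd': array([-0.02968182,  0.0319121 , -0.00281422,  0.02281539,  0.10366214,
        0.04062075]), 'joint_torque': array([-6.36197856e-04, -5.82710767e+01,  2.93057996e+01,  6.99732274e+00,
        6.82371654e-03, -1.44211845e-04]), 'tcp_pos': array([ 0.19532568, -0.64562013,  0.23664469]), 'eef_rot': array([ 1.79906290e+02, -6.00613145e-03, -1.63174955e+02]), 'contact_force': array([0.56425701, 0.21000611, 1.2606188 ]), 'moment': array([-0.02756732,  0.0362917 ,  0.03582628]), 'gripper_force': 0.0, 'gripper_width': 0.08787271120820478}
top {'camera_matrix': array([[403.07739228,   0.        , 322.8650556 ],
       [  0.        , 403.07739228, 203.09727705],
       [  0.        ,   0.        ,   1.        ]]), 'rvec': array([ 2.17743686, -2.21821666,  0.07513253]), 'tvec': array([0.04459248, 0.53800835, 1.11702644])}
side {'camera_matrix': array([[451.51839248,   0.        , 324.32402465],
       [  0.        , 451.51839248, 198.93982085],
       [  0.        ,   0.        ,   1.        ]]), 'rvec': array([ 1.11570768, -2.63178367,  0.68829549]), 'tvec': array([0.41240042, 0.34099002, 1.15408863])}
```

View pics/top0.png

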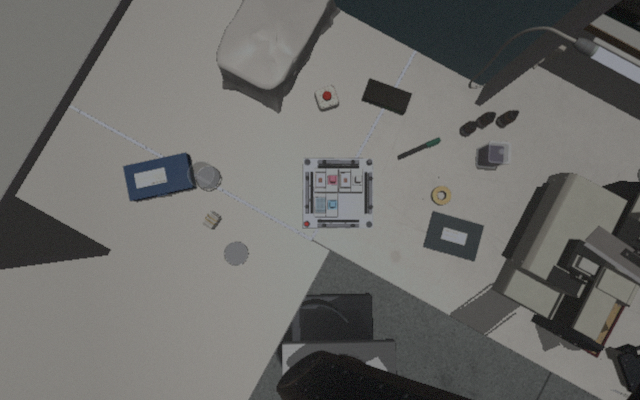

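View pics/side0.png

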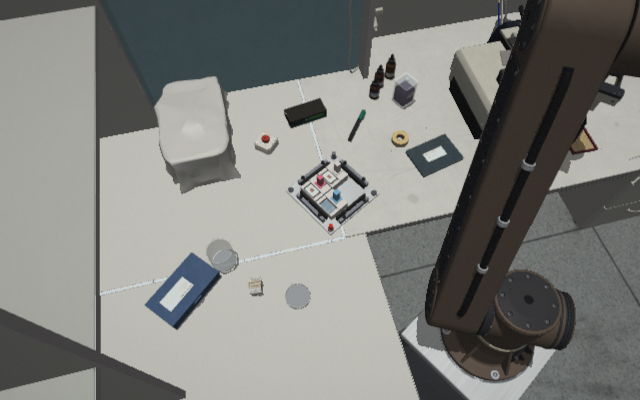

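The top view shows the tray at about (338,193) with the red pin at its lower left (306,225). The blue carrier, handle (332,204), stands in the red-pin bay. Pink is at upper left (332,180), white at upper right (357,180), and the lower right bay is empty. The handles lie to image-right of the carrier centres, so tray -y is image-right and +x is image-up, and the red pin is at (-x,+y).

```bash
cat > h.py <<'E'
from plant import r,capture,camera_model,job
import cv2,numpy as np
def ray(c,uv,z):
    R=cv2.Rodrigues(np.array(c["rvec"]))[0];t=np.array(c["tvec"]).ravel()
    o=-R.T@t; d=R.T@np.linalg.inv(c["camera_matrix"])@np.array([uv[0],uv[1],1.])
    return o+d*(z-o[2])/d[2]
def mask(im,lo,hi):
    return cv2.inRange(cv2.cvtColor(im,cv2.COLOR_RGB2HSV),np.array(lo),np.array(hi))
def blobs(m,mina=4):
    n,l,s,c=cv2.connectedComponentsWithStats(m)
    return [(c[i].round(1),s[i,4],s[i,:4]) for i in range(1,n) if s[i,4]>=mina]
def rot(s):
    from scipy.spatial.transform import Rotation as Q
    return Q.from_euler("xyz",s["eef_rot"],degrees=True).as_matrix()
E
python3 - <<'E'
from h import *
c=camera_model("top")
for n,uv,z in[("red",(306,225),.023),("g1",(369,224),.0),("g2",(307,161),0),("greypin",(369,161),.023),("blueh",(332,204),.068),("pinkh",(332,180),.068),("whiteh",(357,180),.068),("mid",(338,193),.006)]: print(n,ray(c,uv,z).round(3))
s=r.get_state();cw=camera_model("wrist");R=cv2.Rodrigues(np.array(cw["rvec"]))[0];o=-R.T@np.array(cw["tvec"]).ravel()
print(rot(s).round(3),"cam in tool",(rot(s).T@(o-s["tcp_pos"])).round(3),"axes in tool",(rot(s).T@R.T).round(2),cw["camera_matrix"])
E
```

```text
red [0.478 0.083 0.023]
g1 [ 0.478 -0.096  0.   ]
g2 [0.661 0.078 0.   ]
greypin [ 0.654 -0.097  0.023]
blueh [0.533 0.011 0.068]
pinkh [0.597 0.01  0.068]
whiteh [ 0.596 -0.058  0.068]
mid [ 0.567 -0.009  0.006]
[[-0.957 -0.29  -0.001]
 [-0.29   0.957  0.001]
 [ 0.     0.001 -1.   ]] cam in tool [ 0.074 -0.    -0.148] axes in tool [[-0.   -0.96 -0.27]
 [ 1.   -0.    0.  ]
 [-0.   -0.27  0.96]] [[284.99228152   0.         315.27270061]
 [  0.         284.99228152 202.73451104]
 [  0.           0.           1.        ]]
```

>>> drive_tool(increments=[[[0,-0.85,0.85,0,0],[0,-0.85,0.85,0,0],[0,-0.85,0.85,0,0],[0,-0.85,0.85,0,0]]])

```text
time_s: 0.6
tcp_pos: [0.2642, -0.518, 0.238]
eef_rot: [-180.0, 0.0, -163.0]
contact_force: [0.3, 0.1, 0.1]
gripper_width: 0.0531
gripper_force: 0.0
```

>>> drive_tool(increments=[[[0,-0.85,0.85,0,0],[0,-0.85,0.85,0,0],[0,-0.85,0.85,0,0],[0,-0.85,0.85,0,0]]])

```text
time_s: 1.1
tcp_pos: [0.3322, -0.3916, 0.2377]
eef_rot: [-180.0, 0.0, -163.1]
contact_force: [-0.4, -0.6, -0.2]
gripper_width: 0.0441
gripper_force: 0.0
```

>>> drive_tool(increments=[[[0,-0.85,0.85,0,0],[0,-0.85,0.85,0,0],[0,-0.85,0.85,0,0],[0,-0.85,0.85,0,0]]])

```text
time_s: 1.6
tcp_pos: [0.4003, -0.2648, 0.2375]
eef_rot: [-180.0, -0.0, -163.1]
contact_force: [0.6, -0.1, 0.7]
gripper_width: 0.0438
gripper_force: 0.0
```

>>> drive_tool(increments=[[[0,-0.85,0.85,0,0],[0,-0.85,0.85,0,0],[0,-0.85,0.85,0,0],[0,-0.85,0.85,0,0]]])

```text
time_s: 2.1
tcp_pos: [0.4682, -0.1378, 0.2372]
eef_rot: [180.0, -0.1, -163.1]
contact_force: [-0.9, -0.9, 0.5]
gripper_width: 0.0439
gripper_force: 0.0
```

>>> drive_tool(increments=[[[0,-0.85,0.85,0,0.047],[0,-0.85,0.85,0,0.047],[0,-0.85,0.85,0,0.047],[0,-0.85,0.85,0,0.047],[0,-0.85,0.85,0,0.047]]])

```text
time_s: 2.72
tcp_pos: [0.5353, -0.0118, 0.2373]
eef_rot: [-180.0, -0.0, 179.9]
contact_force: [0.3, -0.0, 0.1]
gripper_width: 0.0439
gripper_force: 0.0
```

Run:
```python
from h import *
s=r.get_state();c=camera_model("wrist");im=capture("wrist")
cv2.imwrite("pics/w1.png",im[:,:,::-1]); np.save("w1.npy",im); import pickle; pickle.dump((s,c),open("w1.pkl","wb"))
for n,lo,hi in[("redpin",(0,120,60),(8,255,255)),("red2",(170,120,60),(180,255,255)),("blue",(90,100,60),(125,255,255)),("pink",(140,60,80),(179,255,255))]: print(n,blobs(mask(im,lo,hi),15))
```

```text
redpin [(array([392. , 139.2]), np.int32(91), array([386, 134,  13,  11], dtype=int32))]
red2 [(array([331.9, 235.9]), np.int32(272), array([322, 226,  19,  23], dtype=int32))]
blue [(array([333.2, 182.2]), np.int32(393), array([324, 172,  20,  22], dtype=int32)), (array([634.3, 226.3]), np.int32(78), array([628, 222,  12,   9], dtype=int32))]
pink [(array([331.5, 236.1]), np.int32(346), array([322, 224,  20,  26], dtype=int32))]
```

View pics/w1.png

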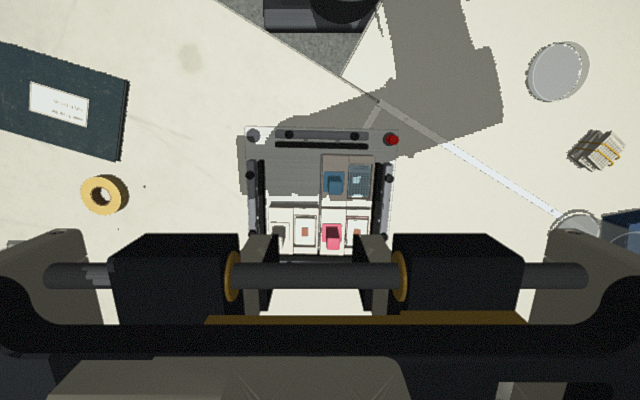

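The wrist view shows the tray from the robot side, with image-right as +y and image-up as -x. The red pin is at (392,139), the grey peg at (253,135), the blue handle at (333,182), the pink handle at (332,236) and the white handle at about (280,235). I'll zoom in.

Run:
```python
import cv2
im=cv2.imread("pics/w1.png")[115:265,230:410]
cv2.imwrite("pics/w1z.png",cv2.resize(im,None,fx=4,fy=4,interpolation=cv2.INTER_CUBIC))
```

```text
(no output)
```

View pics/w1z.png

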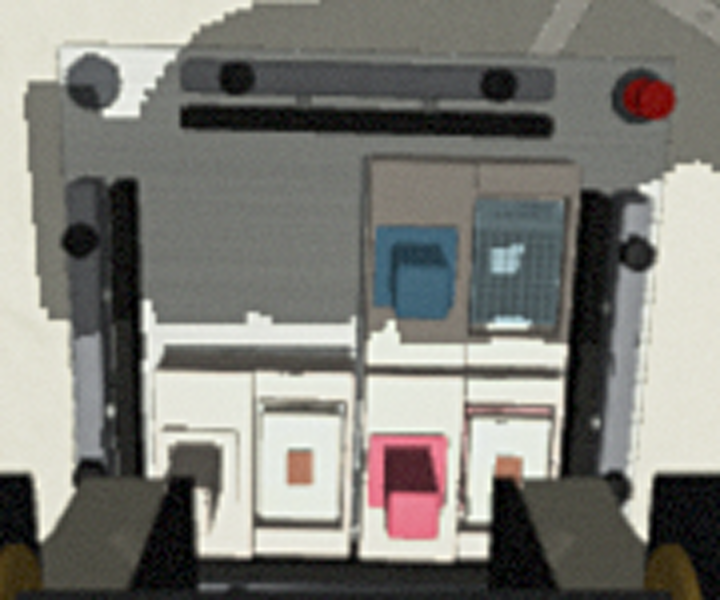

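Run:
```python
from h import *
import pickle
s,c=pickle.load(open("w1.pkl","rb"))
Z=lambda x,y:(230+x/4-.4,115+y/4-.4)
P={}
for n,uv,z in[("c1",Z(60,45),.006),("c2",Z(675,58),.006),("blueh",Z(424,290),.068),("pinkh",Z(413,514),.068),("whiteh",Z(192,505),.068),("redtop",Z(656,98),.023),("padxn L",Z(180,118),.028),("padxn R",Z(553,128),.028),
 ("blue TL",Z(366,158),.03),("blue TR",Z(580,162),.03),("pinkBL",Z(360,558),.03)]:
    P[n]=ray(c,uv,z);print(n,P[n].round(4))
d=P["c2"]-P["c1"];print("len",np.linalg.norm(d),"yaw",np.degrees(np.arctan2(-d[0],d[1])))
d=P["padxn R"]-P["padxn L"];print("len",np.linalg.norm(d),"yaw",np.degrees(np.arctan2(-d[0],d[1])))
d=P["pinkh"]-P["blueh"];print("len",np.linalg.norm(d),"yaw",np.degrees(np.arctan2(d[1],d[0])))
print(s["tcp_pos"],s["eef_rot"])
```

```text
c1 [ 0.4661 -0.1026  0.006 ]
c2 [0.4706 0.0953 0.006 ]
blueh [0.533  0.0112 0.068 ]
pinkh [0.602 0.009 0.068]
whiteh [ 0.5989 -0.0574  0.068 ]
redtop [0.4822 0.0855 0.023 ]
padxn L [ 0.4876 -0.0619  0.028 ]
padxn R [0.4909 0.053  0.028 ]
blue TL [ 0.4998 -0.0047  0.03  ]
blue TR [0.5011 0.0615 0.03  ]
pinkBL [ 0.635  -0.0063  0.03  ]
len 0.1978666103669346 yaw -1.3047298892048342
len 0.11495553751024182 yaw -1.6450610649346802
len 0.06904223364533728 yaw -1.7732776032399906
[ 0.53533685 -0.01181371  0.23733126] [-1.79982275e+02 -4.68397944e-02  1.79869848e+02]
```

>>> drive_tool(increments=[[[0,0.019,0.192,0.5,0.0041],[0,0.019,0.192,0.6,0.0041],[0,0.019,0.192,0.8,0.0041],[0,0.019,0.192,0.8,0.0041]]])

```text
time_s: 3.28
tcp_pos: [0.5329, 0.0116, 0.1411]
eef_rot: [-179.9, -0.1, 178.4]
contact_force: [-0.2, -0.1, -0.6]
gripper_width: 0.0442
gripper_force: 0.0
```

Run:
```python
from h import *
s=r.get_state();c=camera_model("wrist");im=capture("wrist")
cv2.imwrite("pics/w2.png",im[:,:,::-1]); import pickle; pickle.dump((s,c),open("w2.pkl","wb"))
print(s["tcp_pos"],s["eef_rot"])
print(blobs(mask(im,(90,100,60),(125,255,255)),15))
```

```text
[0.53292113 0.01155227 0.14110434] [-1.79936817e+02 -1.20880054e-01  1.78421691e+02]
[(array([314.5, 207.5]), np.int32(806), array([302, 192,  26,  34], dtype=int32))]
```

View pics/w2.png

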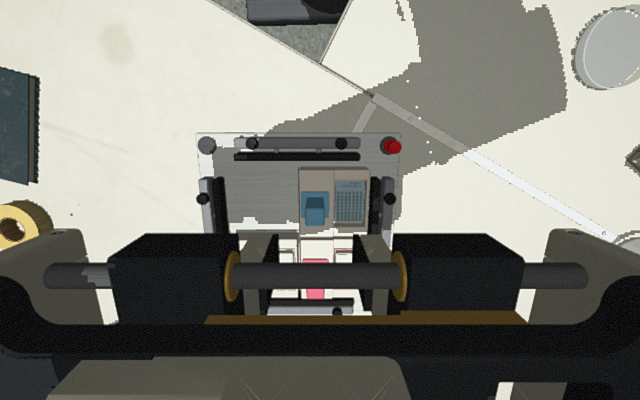

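The blue handle top is at about (315,213), in line with the image centre column, and the tray edges are level, so the alignment is good. Next I descend and grip.

>>> drive_tool(increments=[[[0,0,0,0.4,0],[0,0,0,0.7,0],[0,0,0,0.775,0],[0,0,0,0.775,0],[0,0,0,0.775,0]]])

```text
time_s: 3.95
tcp_pos: [0.535, 0.0131, 0.0504]
eef_rot: [180.0, 0.2, 178.5]
contact_force: [-0.7, -0.3, -0.1]
gripper_width: 0.0435
gripper_force: 0.0
```

>>> drive_tool(increments=[[[-1,0,0,0,0],[-1,0,0,0,0],[-1,0,0,0,0],[-1,0,0,0,0],[-1,0,0,0,0]]], squeeze=20)

```text
time_s: 4.58
tcp_pos: [0.5337, 0.0128, 0.0488]
eef_rot: [-180.0, 0.0, 178.4]
contact_force: [-2.5, -0.7, 5.8]
gripper_width: 0.0157
gripper_force: 20.0
```

>>> drive_tool(increments=[[[-1,0,-0.08,-0.004,0],[-1,0,-0.2,-0.004,0],[-1,0,-0.33,-0.004,0],[-1,0,-0.45,-0.004,0],[-1,0,-0.52,-0.004,0]]])

```text
time_s: 5.2
tcp_pos: [0.5316, -0.0509, 0.0489]
eef_rot: [-180.0, -0.0, 178.4]
contact_force: [0.4, 0.5, -2.1]
gripper_width: 0.0164
gripper_force: 20.0
```

>>> drive_tool(increments=[[[-1,0,-0.02,0,0],[-1,0,-0.03,0,0],[-1,0,-0.03,0,0],[-1,0,-0.03,0,0]]])

```text
time_s: 5.7
tcp_pos: [0.5318, -0.0529, 0.0489]
eef_rot: [-180.0, -0.0, 178.5]
contact_force: [0.3, -0.3, -3.2]
gripper_width: 0.0154
gripper_force: 20.0
```

>>> drive_tool(increments=[[[-1,0,-0.012,0,0],[-1,0,-0.02,0,0],[-1,0,-0.025,0,0],[-1,0,-0.025,0,0],[-1,0,-0.025,0,0]]])

```text
time_s: 6.32
tcp_pos: [0.5318, -0.0562, 0.0491]
eef_rot: [180.0, 0.0, 178.4]
contact_force: [0.2, -0.6, -4.7]
gripper_width: 0.0157
gripper_force: 20.0
```

>>> drive_tool(increments=[[[-1,0,-0.004,0,0],[-1,0,-0.008,0,0],[-1,0,-0.008,0,0],[-1,0,-0.008,0,0]]])

```text
time_s: 6.82
tcp_pos: [0.5317, -0.0571, 0.049]
eef_rot: [180.0, -0.0, 178.4]
contact_force: [0.0, 0.5, -3.1]
gripper_width: 0.0159
gripper_force: 20.0
```

>>> drive_tool(increments=[[[-1,0,-0.004,0,0],[-1,0,-0.008,0,0],[-1,0,-0.008,0,0],[-1,0,-0.008,0,0]]])

```text
time_s: 7.32
tcp_pos: [0.5317, -0.0581, 0.049]
eef_rot: [180.0, 0.0, 178.4]
contact_force: [-0.2, 0.3, -2.7]
gripper_width: 0.016
gripper_force: 20.0
```

>>> drive_tool(increments=[[[-1,0,-0.004,0,0],[-1,0,-0.008,0,0],[-1,0,-0.008,0,0],[-1,0,-0.008,0,0]]])

```text
time_s: 7.82
tcp_pos: [0.5317, -0.0591, 0.049]
eef_rot: [-180.0, -0.0, 178.4]
contact_force: [-0.4, -0.5, -3.4]
gripper_width: 0.0158
gripper_force: 20.0
```

>>> drive_tool(increments=[[[-1,0,-0.004,0,0],[-1,0,-0.008,0,0],[-1,0,-0.008,0,0],[-1,0,-0.008,0,0]]])

```text
time_s: 8.32
tcp_pos: [0.5317, -0.06, 0.049]
eef_rot: [-180.0, -0.0, 178.4]
contact_force: [-0.6, 0.6, -4.0]
gripper_width: 0.0157
gripper_force: 20.0
```

>>> drive_tool(increments=[[[-1,0,-0.004,0,0],[-1,0,-0.008,0,0],[-1,0,-0.008,0,0],[-1,0,-0.008,0,0]]])

```text
time_s: 8.82
tcp_pos: [0.5316, -0.061, 0.049]
eef_rot: [180.0, -0.0, 178.4]
contact_force: [0.0, -0.6, -3.8]
gripper_width: 0.0161
gripper_force: 20.0
```

>>> drive_tool(increments=[[[-1,0,-0.004,0,0],[-1,0,-0.008,0,0],[-1,0,-0.008,0,0],[-1,0,-0.008,0,0]]])

```text
time_s: 9.32
tcp_pos: [0.5316, -0.0619, 0.049]
eef_rot: [180.0, 0.0, 178.4]
contact_force: [-0.4, 0.2, -4.8]
gripper_width: 0.0159
gripper_force: 20.0
```

>>> drive_tool(increments=[[[-1,0,-0.004,0,0],[-1,0,-0.008,0,0],[-1,0,-0.008,0,0],[-1,0,-0.008,0,0]]])

```text
time_s: 9.82
tcp_pos: [0.5316, -0.0629, 0.049]
eef_rot: [180.0, -0.0, 178.4]
contact_force: [0.6, -0.0, -3.1]
gripper_width: 0.0158
gripper_force: 20.0
```

>>> drive_tool(increments=[[[-1,0,-0.004,0,0],[-1,0,-0.008,0,0],[-1,0,-0.008,0,0],[-1,0,-0.008,0,0]]])

```text
time_s: 10.32
tcp_pos: [0.5316, -0.0638, 0.049]
eef_rot: [180.0, -0.0, 178.4]
contact_force: [0.6, -0.2, -3.5]
gripper_width: 0.0158
gripper_force: 20.0
```

>>> drive_tool(increments=[[[-1,0,-0.004,0,0],[-1,0,-0.008,0,0],[-1,0,-0.008,0,0],[-1,0,-0.008,0,0]]])

```text
time_s: 10.82
tcp_pos: [0.5316, -0.0647, 0.049]
eef_rot: [180.0, 0.0, 178.4]
contact_force: [-0.6, 0.8, -4.0]
gripper_width: 0.0161
gripper_force: 20.0
```

>>> drive_tool(increments=[[[-1,0,-0.004,0,0],[-1,0,-0.008,0,0],[-1,0,-0.008,0,0],[-1,0,-0.008,0,0]]])

```text
time_s: 11.32
tcp_pos: [0.5316, -0.0655, 0.0491]
eef_rot: [180.0, 0.0, 178.4]
contact_force: [-0.8, 5.5, -2.5]
gripper_width: 0.0163
gripper_force: 20.0
```

Contact with the stop is felt at 5.5 N. I'll press slightly more and hold.

>>> drive_tool(increments=[[[-1,0,-0.004,0,0],[-1,0,-0.004,0,0],[-1,0,-0.004,0,0],[-1,0,-0.004,0,0]]])

```text
time_s: 11.82
tcp_pos: [0.5316, -0.0659, 0.0491]
eef_rot: [180.0, 0.0, 178.4]
contact_force: [-2.1, 5.4, -3.0]
gripper_width: 0.0158
gripper_force: 20.0
```

>>> drive_tool(increments=[[[-1,0,-0.003,0,0],[-1,0,-0.003,0,0],[-1,0,-0.003,0,0],[-1,0,-0.003,0,0]]])

```text
time_s: 12.32
tcp_pos: [0.5315, -0.0661, 0.0491]
eef_rot: [180.0, 0.0, 178.4]
contact_force: [-1.8, 7.0, -2.2]
gripper_width: 0.0157
gripper_force: 20.0
```

>>> drive_tool(increments=[[[-1,0,0.005,0.002,0],[-1,0,0.008,0.004,0],[-1,0,0.008,0.004,0]]])

```text
time_s: 12.7
tcp_pos: [0.5317, -0.0656, 0.0488]
eef_rot: [180.0, 0.0, 178.4]
contact_force: [-2.2, 4.8, 0.4]
gripper_width: 0.0158
gripper_force: 20.0
```

>>> drive_tool(increments=[[[0,0,0,0,0],[0,0,0,0,0],[0,0,0,0,0],[0,0,0,-0.2,0],[0,0,0,-0.42,0]]])

```text
time_s: 13.32
tcp_pos: [0.5312, -0.0659, 0.0992]
eef_rot: [-180.0, -0.1, 178.4]
contact_force: [-0.1, 0.1, 0.3]
gripper_width: 0.0433
gripper_force: 0.0
```

>>> drive_tool(increments=[[[0,-0.1,0.1,-0.15,0],[0,-0.57,0.625,-0.15,0],[0,-0.57,0.625,-0.15,0],[0,-0.57,0.625,-0.15,0],[0,-0.57,0.625,-0.15,0]]])

```text
time_s: 13.95
tcp_pos: [0.601, 0.007, 0.1164]
eef_rot: [-180.0, -0.1, 178.4]
contact_force: [-0.2, -1.3, -1.1]
gripper_width: 0.0439
gripper_force: 0.0
```

Run:
```python
from h import *
s=r.get_state();c=camera_model("wrist");im=capture("wrist");cv2.imwrite("pics/w3full.png",im[:,:,::-1])
t=capture("top")
a=cv2.resize(im[90:330,170:430,::-1],None,fx=2,fy=2,interpolation=cv2.INTER_CUBIC)
b=cv2.resize(t[150:240,290:385,::-1],(520,480),interpolation=cv2.INTER_CUBIC)[:, :270*520//520]
b=cv2.resize(t[150:240,290:385,::-1],(270,256),interpolation=cv2.INTER_CUBIC)
cv2.imwrite("pics/w3.png",np.hstack([a,cv2.copyMakeBorder(b,0,480-256,0,0,cv2.BORDER_CONSTANT)]))
print(s["tcp_pos"],s["eef_rot"])
for uv in[(0,0)]: pass
print(blobs(mask(im,(140,60,80),(179,255,255)),15))
```

```text
[0.6010144  0.00696968 0.11643536] [-1.79977951e+02 -8.07639294e-02  1.78428477e+02]
[(array([318.1, 217. ]), np.int32(1073), array([303, 199,  31,  40], dtype=int32))]
```

View pics/w3.png

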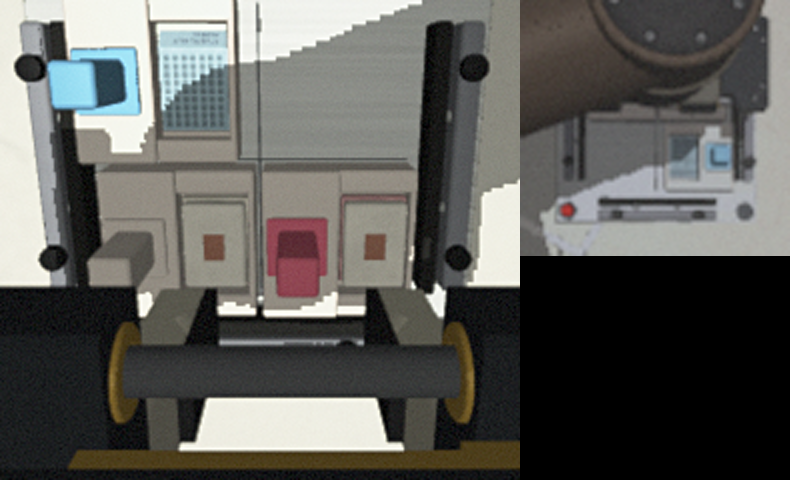

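Blue rests square against the yn pad. The pink handle top is at about (319,226.5) and the white handle top at about (227,222).

Run:
```python
from h import *
c=camera_model("wrist");s=r.get_state();R=rot(s);print(s["tcp_pos"])
for n,uv,z in[("pink",(319,226.3),.068),("white",(227.5,222.5),.068),("bluehandle",(170+74/2,90+84/2),.068)]:
    p=ray(c,uv,z);print(n,p.round(4),"tool mm",(R.T@(p-s["tcp_pos"])*1000).round(1))
```

```text
[0.60111415 0.00672125 0.11681646]
pink [0.6013 0.0092 0.068 ] tool mm [-0.1  2.5 48.8]
white [ 0.5964 -0.0576  0.068 ] tool mm [  2.8 -64.4  48.8]
bluehandle [ 0.532  -0.0641  0.068 ] tool mm [ 67.1 -72.7  48.9]
```

>>> drive_tool(increments=[[[0,0,0.021,0.2,0],[0,0,0.021,0.4,0],[0,0,0.021,0.565,0],[0,0,0.021,0.565,0],[0,0,0.021,0.565,0]]])

```text
time_s: 14.68
tcp_pos: [0.6023, 0.0097, 0.05]
eef_rot: [180.0, 0.1, 178.4]
contact_force: [0.0, -0.1, 1.3]
gripper_width: 0.0439
gripper_force: 0.0
```

>>> drive_tool(increments=[[[-1,0,0,0,0],[-1,0,0,0,0],[-1,0,0,0,0],[-1,0,0,0,0],[-1,0,0,0,0]]], squeeze=30)

```text
time_s: 15.3
tcp_pos: [0.6021, 0.01, 0.0495]
eef_rot: [-180.0, 0.0, 178.4]
contact_force: [-0.7, 0.1, 4.0]
gripper_width: 0.0156
gripper_force: 30.0
```

>>> drive_tool(increments=[[[-1,0.08,0,-0.003,0],[-1,0.2,0,-0.003,0],[-1,0.33,0,-0.003,0],[-1,0.45,0,-0.003,0],[-1,0.52,0,-0.003,0]]])

```text
time_s: 15.92
tcp_pos: [0.5381, 0.0116, 0.0495]
eef_rot: [-180.0, -0.0, 178.4]
contact_force: [0.7, 1.2, -2.1]
gripper_width: 0.0154
gripper_force: 30.0
```

>>> drive_tool(increments=[[[-1,0.02,0,0,0],[-1,0.04,0,0,0],[-1,0.04,0,0,0],[-1,0.04,0,0,0]]])

```text
time_s: 16.42
tcp_pos: [0.5348, 0.0118, 0.0495]
eef_rot: [-180.0, -0.0, 178.4]
contact_force: [-1.5, 0.2, 1.4]
gripper_width: 0.016
gripper_force: 30.0
```

>>> drive_tool(increments=[[[-1,0.008,0,0,0],[-1,0.016,0,0,0],[-1,0.016,0,0,0],[-1,0.016,0,0,0]]])

```text
time_s: 16.92
tcp_pos: [0.5329, 0.0119, 0.0495]
eef_rot: [-180.0, -0.0, 178.4]
contact_force: [0.0, -0.2, -1.4]
gripper_width: 0.0159
gripper_force: 30.0
```

>>> drive_tool(increments=[[[-1,0.004,0,0,0],[-1,0.008,0,0,0],[-1,0.008,0,0,0],[-1,0.008,0,0,0]]])

```text
time_s: 17.42
tcp_pos: [0.5318, 0.0119, 0.0495]
eef_rot: [-180.0, -0.0, 178.4]
contact_force: [-0.3, -0.3, -1.3]
gripper_width: 0.016
gripper_force: 30.0
```

>>> drive_tool(increments=[[[-1,0.004,0,0,0],[-1,0.008,0,0,0],[-1,0.008,0,0,0],[-1,0.008,0,0,0]]])

```text
time_s: 17.92
tcp_pos: [0.5309, 0.0119, 0.0495]
eef_rot: [-180.0, -0.0, 178.4]
contact_force: [0.3, 0.2, -0.7]
gripper_width: 0.0156
gripper_force: 30.0
```

>>> drive_tool(increments=[[[-1,0.004,0,0,0],[-1,0.008,0,0,0],[-1,0.008,0,0,0],[-1,0.008,0,0,0]]])

```text
time_s: 18.42
tcp_pos: [0.5299, 0.0119, 0.0495]
eef_rot: [-180.0, -0.0, 178.4]
contact_force: [-0.5, 0.4, -1.7]
gripper_width: 0.0158
gripper_force: 30.0
```

>>> drive_tool(increments=[[[-1,0.004,0,0,0],[-1,0.008,0,0,0],[-1,0.008,0,0,0],[-1,0.008,0,0,0]]])

```text
time_s: 18.92
tcp_pos: [0.529, 0.012, 0.0495]
eef_rot: [-180.0, -0.0, 178.4]
contact_force: [-0.0, -0.3, -2.7]
gripper_width: 0.0163
gripper_force: 30.0
```

>>> drive_tool(increments=[[[-1,0.004,0,0,0],[-1,0.008,0,0,0],[-1,0.008,0,0,0],[-1,0.008,0,0,0]]])

```text
time_s: 19.42
tcp_pos: [0.5281, 0.012, 0.0495]
eef_rot: [-180.0, -0.0, 178.4]
contact_force: [0.0, 0.5, -3.1]
gripper_width: 0.0159
gripper_force: 30.0
```

>>> drive_tool(increments=[[[-1,0.004,0,0,0],[-1,0.008,0,0,0],[-1,0.008,0,0,0],[-1,0.008,0,0,0]]])

```text
time_s: 19.92
tcp_pos: [0.5271, 0.012, 0.0495]
eef_rot: [180.0, -0.0, 178.4]
contact_force: [-0.2, -0.7, -3.6]
gripper_width: 0.0159
gripper_force: 30.0
```

>>> drive_tool(increments=[[[-1,0.004,0,0,0],[-1,0.008,0,0,0],[-1,0.008,0,0,0],[-1,0.008,0,0,0]]])

```text
time_s: 20.42
tcp_pos: [0.5262, 0.0121, 0.0495]
eef_rot: [180.0, 0.0, 178.4]
contact_force: [0.4, 0.1, -3.1]
gripper_width: 0.0163
gripper_force: 30.0
```

>>> drive_tool(increments=[[[-1,0.004,0,0,0],[-1,0.008,0,0,0],[-1,0.008,0,0,0],[-1,0.008,0,0,0]]])

```text
time_s: 20.92
tcp_pos: [0.5254, 0.0121, 0.0496]
eef_rot: [180.0, 0.0, 178.4]
contact_force: [0.6, -0.2, -4.4]
gripper_width: 0.0158
gripper_force: 30.0
```

>>> drive_tool(increments=[[[-1,0.004,0,0,0],[-1,0.008,0,0,0],[-1,0.008,0,0,0],[-1,0.008,0,0,0]]])

```text
time_s: 21.42
tcp_pos: [0.5248, 0.0123, 0.0497]
eef_rot: [180.0, 0.0, 178.4]
contact_force: [3.2, -0.5, -3.0]
gripper_width: 0.0157
gripper_force: 30.0
```

>>> drive_tool(increments=[[[-1,0.006,0,0,0],[-1,0.006,0,0,0],[-1,0.006,0,0,0],[-1,0.006,0,0,0]]])

```text
time_s: 21.92
tcp_pos: [0.5244, 0.0123, 0.0498]
eef_rot: [180.0, 0.1, 178.5]
contact_force: [6.2, -2.7, -4.2]
gripper_width: 0.0159
gripper_force: 30.0
```

>>> drive_tool(increments=[[[-1,0.004,0,0,0],[-1,0.004,0,0,0],[-1,0.004,0,0,0],[-1,0.004,0,0,0]]])

```text
time_s: 22.42
tcp_pos: [0.5242, 0.0124, 0.0499]
eef_rot: [180.0, 0.1, 178.5]
contact_force: [6.1, -1.1, -4.0]
gripper_width: 0.0159
gripper_force: 30.0
```

>>> drive_tool(increments=[[[-1,0.004,0,0,0],[-1,0.004,0,0,0],[-1,0.004,0,0,0],[-1,0.004,0,0,0]]])

```text
time_s: 22.92
tcp_pos: [0.524, 0.0124, 0.05]
eef_rot: [180.0, 0.1, 178.5]
contact_force: [7.0, -1.7, -3.8]
gripper_width: 0.0155
gripper_force: 30.0
```

>>> drive_tool(increments=[[[-1,-0.004,0,0.003,0],[-1,-0.008,0,0.005,0],[-1,-0.008,0,0.005,0]]])

```text
time_s: 23.3
tcp_pos: [0.5245, 0.0125, 0.0495]
eef_rot: [180.0, 0.1, 178.5]
contact_force: [5.7, -0.0, 0.7]
gripper_width: 0.0153
gripper_force: 30.0
```

>>> drive_tool(increments=[[[0,0,0,0,0],[0,0,0,0,0],[0,0,0,0,0],[0,0,0,-0.2,0],[0,0,0,-0.42,0]]])

```text
time_s: 23.92
tcp_pos: [0.5227, 0.0118, 0.0993]
eef_rot: [-180.0, -0.1, 178.4]
contact_force: [0.6, 0.4, 0.5]
gripper_width: 0.0441
gripper_force: 0.0
```

>>> drive_tool(increments=[[[0,-0.1,-0.1,-0.15,0],[0,-0.625,-0.575,-0.15,0],[0,-0.625,-0.575,-0.15,0],[0,-0.625,-0.575,-0.15,0],[0,-0.625,-0.575,-0.15,0]]])

```text
time_s: 24.55
tcp_pos: [0.5957, -0.0588, 0.1168]
eef_rot: [-180.0, -0.1, 178.4]
contact_force: [-0.5, -0.1, 0.5]
gripper_width: 0.0437
gripper_force: 0.0
```

Run:
```python
from h import *
s=r.get_state();c=camera_model("wrist");im=capture("wrist")
cv2.imwrite("pics/w4.png",cv2.resize(im[80:270,230:430,::-1],None,fx=3,fy=3,interpolation=cv2.INTER_CUBIC))
print(s["tcp_pos"],s["eef_rot"])
```

```text
[ 0.59572329 -0.05877174  0.11683149] [-1.79998407e+02 -8.00586086e-02  1.78414941e+02]
```

View pics/w4.png

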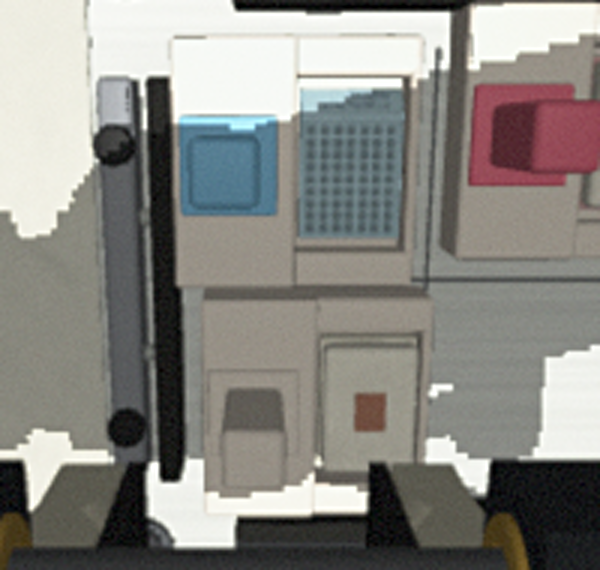

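White's handle top is at about (314.4,232.4), nearly under the jaws' centre line. Blue lies flush with the yn pad and pink stands in the red-pin bay, both square.

Run:
```python
from h import *
c=camera_model("wrist");s=r.get_state();R=rot(s);print(s["tcp_pos"])
for n,uv,z in[("white",(314.4,232.4),.068)]:
    p=ray(c,uv,z);print(n,p.round(4),"tool mm",(R.T@(p-s["tcp_pos"])*1000).round(1))
```

```text
[ 0.59579795 -0.05850089  0.11711126]
white [ 0.6007 -0.0595  0.068 ] tool mm [-5.  -0.9 49.1]
```

>>> drive_tool(increments=[[[0,-0.038,-0.008,0.2,0],[0,-0.038,-0.008,0.4,0],[0,-0.038,-0.008,0.565,0],[0,-0.038,-0.008,0.565,0],[0,-0.038,-0.008,0.565,0]]])

```text
time_s: 25.22
tcp_pos: [0.6015, -0.0595, 0.0505]
eef_rot: [-180.0, 0.1, 178.5]
contact_force: [0.8, -0.3, 0.2]
gripper_width: 0.0436
gripper_force: 0.0
```

>>> drive_tool(increments=[[[-1,0,0,0,0],[-1,0,0,0,0],[-1,0,0,0,0],[-1,0,0,0,0],[-1,0,0,0,0]]], squeeze=25)

```text
time_s: 25.85
tcp_pos: [0.6013, -0.06, 0.0498]
eef_rot: [180.0, 0.0, 178.4]
contact_force: [-1.0, -0.0, 3.0]
gripper_width: 0.0157
gripper_force: 25.0
```

>>> drive_tool(increments=[[[-1,0,0.08,-0.003,0],[-1,0,0.2,-0.003,0],[-1,0,0.33,-0.003,0],[-1,0,0.45,-0.003,0],[-1,0,0.52,-0.003,0]]])

```text
time_s: 26.48
tcp_pos: [0.6028, 0.0038, 0.0498]
eef_rot: [-180.0, -0.0, 178.5]
contact_force: [0.2, -1.5, 0.3]
gripper_width: 0.0158
gripper_force: 25.0
```

>>> drive_tool(increments=[[[-1,0,0.02,0,0],[-1,0,0.045,0,0],[-1,0,0.045,0,0],[-1,0,0.045,0,0]]])

```text
time_s: 26.98
tcp_pos: [0.603, 0.0078, 0.0498]
eef_rot: [180.0, 0.0, 178.4]
contact_force: [0.0, 1.2, -1.0]
gripper_width: 0.016
gripper_force: 25.0
```

>>> drive_tool(increments=[[[-1,0,0.006,0,0],[-1,0,0.012,0,0],[-1,0,0.012,0,0],[-1,0,0.012,0,0]]])

```text
time_s: 27.48
tcp_pos: [0.603, 0.0091, 0.0498]
eef_rot: [-180.0, -0.0, 178.4]
contact_force: [0.4, -1.9, -0.6]
gripper_width: 0.016
gripper_force: 25.0
```

>>> drive_tool(increments=[[[-1,0,0.004,0,0],[-1,0,0.008,0,0],[-1,0,0.008,0,0],[-1,0,0.008,0,0]]])

```text
time_s: 27.98
tcp_pos: [0.6031, 0.0103, 0.0498]
eef_rot: [180.0, -0.0, 178.4]
contact_force: [-0.5, -0.8, -0.9]
gripper_width: 0.0159
gripper_force: 25.0
```

>>> drive_tool(increments=[[[-1,0,0.004,0,0],[-1,0,0.008,0,0],[-1,0,0.008,0,0],[-1,0,0.008,0,0]]])

```text
time_s: 28.48
tcp_pos: [0.6031, 0.0113, 0.0498]
eef_rot: [180.0, -0.0, 178.4]
contact_force: [-1.1, 0.2, -1.6]
gripper_width: 0.0164
gripper_force: 25.0
```

>>> drive_tool(increments=[[[-1,0,0.004,0,0],[-1,0,0.008,0,0],[-1,0,0.008,0,0],[-1,0,0.008,0,0]]])

```text
time_s: 28.98
tcp_pos: [0.6031, 0.0122, 0.0498]
eef_rot: [180.0, -0.0, 178.4]
contact_force: [-0.4, -0.3, -2.0]
gripper_width: 0.016
gripper_force: 25.0
```

>>> drive_tool(increments=[[[-1,0,0.004,0,0],[-1,0,0.008,0,0],[-1,0,0.008,0,0],[-1,0,0.008,0,0]]])

```text
time_s: 29.48
tcp_pos: [0.6031, 0.013, 0.0498]
eef_rot: [-180.0, -0.0, 178.4]
contact_force: [0.0, -1.1, -3.1]
gripper_width: 0.0156
gripper_force: 25.0
```

>>> drive_tool(increments=[[[-1,0,0.004,0,0],[-1,0,0.008,0,0],[-1,0,0.008,0,0],[-1,0,0.008,0,0]]])

```text
time_s: 29.98
tcp_pos: [0.6031, 0.0137, 0.0499]
eef_rot: [-180.0, -0.0, 178.4]
contact_force: [0.7, -5.2, -2.1]
gripper_width: 0.0161
gripper_force: 25.0
```

>>> drive_tool(increments=[[[-1,0,0.005,0,0],[-1,0,0.005,0,0],[-1,0,0.005,0,0],[-1,0,0.005,0,0]]])

```text
time_s: 30.48
tcp_pos: [0.6032, 0.0141, 0.0499]
eef_rot: [-180.0, -0.0, 178.4]
contact_force: [0.8, -6.6, -2.1]
gripper_width: 0.0156
gripper_force: 25.0
```

>>> drive_tool(increments=[[[-1,0,0.003,0,0],[-1,0,0.003,0,0],[-1,0,0.003,0,0],[-1,0,0.003,0,0]]])

```text
time_s: 30.98
tcp_pos: [0.6032, 0.0143, 0.0499]
eef_rot: [-180.0, -0.0, 178.4]
contact_force: [1.4, -7.6, -2.4]
gripper_width: 0.0159
gripper_force: 25.0
```

>>> drive_tool(increments=[[[-1,0,-0.006,0.003,0],[-1,0,-0.01,0.004,0],[-1,0,-0.01,0.004,0]]])

```text
time_s: 31.35
tcp_pos: [0.6032, 0.0138, 0.0498]
eef_rot: [180.0, 0.0, 178.4]
contact_force: [-1.7, -3.9, 4.6]
gripper_width: 0.0159
gripper_force: 25.0
```

>>> drive_tool(increments=[[[0,0,0,0,0],[0,0,0,0,0],[0,0,0,0,0],[0,0,0,-0.2,0],[0,0,0,-0.42,0]]])

```text
time_s: 31.98
tcp_pos: [0.6029, 0.0139, 0.0998]
eef_rot: [-180.0, -0.1, 178.4]
contact_force: [0.4, 0.0, 0.2]
gripper_width: 0.0438
gripper_force: 0.0
```

>>> drive_tool(increments=[[[0,0,0,-0.3,0],[0,0,0,-0.6,0],[0,0,0,-0.9,0],[0,0.3,0,-0.9,0],[0,0.3,0,-0.9,0]]])

```text
time_s: 32.6
tcp_pos: [0.5657, 0.015, 0.2085]
eef_rot: [179.9, 0.0, 178.5]
contact_force: [-0.4, -0.2, -0.0]
gripper_width: 0.0441
gripper_force: 0.0
```

Run:
```python
from h import *
s=r.get_state();im=capture("wrist");print(s["tcp_pos"],s["contact_force"])
cv2.imwrite("pics/w5.png",cv2.resize(im[80:270,200:440,::-1],None,fx=3,fy=3,interpolation=cv2.INTER_CUBIC))
```

```text
[0.5656733  0.01497625 0.20854785] [-0.37265728 -0.21237763 -0.01916994]
```

View pics/w5.png

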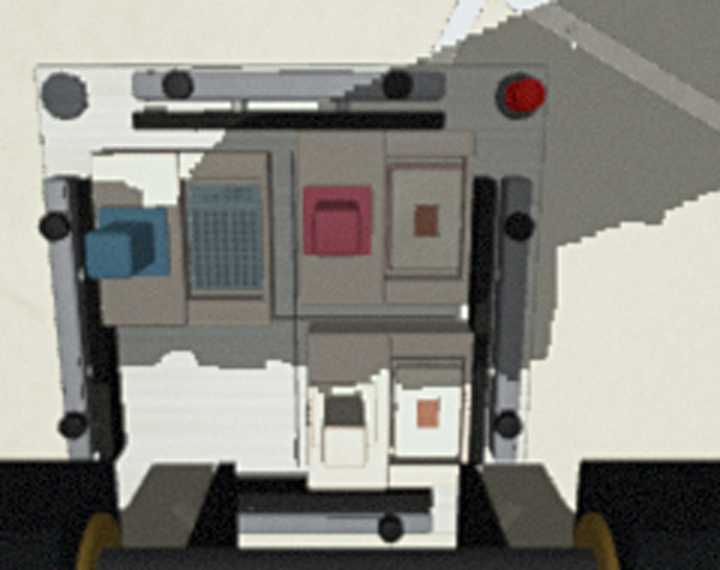

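The final view shows blue against the yn pad, pink by the red pin flush with the xn pad (edge near crop row 131), and white flush with the yp pad. All three are square, so I'm handing in.

```bash
python3 -c "
from plant import job
print(job.close_job())"
```

```text
the job is handed in; nothing more can be done
None
```

I moved all three carriers on one bay: blue to the bay that was empty, pink to the red-pin bay, and white to the bay pink left. Each was pressed at about 7–7.6 N and left resting against its stop, and the job is handed in at about 33 s; no verdict came back.

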